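# Slope a culture tube to the set angle

## Robot

A 7-joint arm with a two-finger parallel gripper is mounted at the origin on a cart in front of the work surface, level with it; the furniture and walls round the work are solid. World frame = base frame: x ahead of the robot, y to its left, z up, the work surface at z = 0. Lengths are in mm, angles in rad, forces in N, time in s.
With the tool pointing down it reaches from about 350 to 900 mm from the base axis. Payload 8.1 kg.
Tool frame: the origin (TCP) lies on the centre line of the jaws, within the pads' length; the fingertips stand 19 mm ahead of it and the grasp point (between the pads) is the TCP; z points along the fingers, x is the direction in which the jaws open and shut, and the axes are right-handed (so a half turn about z gives the same grasp; the last joint's range is limited). The gripper opens to 92 mm and grips with 3 to 60 N. Pads are 19 mm wide; open, the fingers measure 130 mm over their backs; the gripper's body (75 mm by 190 mm) begins 47 mm behind the grasp point.
Start: joints at [1.22, 0.434, 0.025, 1.573, -0.012, 1.134, -0.075], TCP at [153.27, -605.928, 245.742] pointing down, gripper open.
Joint ranges: [-2.62, 2.62], [-0.44, 2.09], [-1.27, 1.32], [0.08, 2.57], [-1.32, 4.46], [0.12, 2], [-2.74, 2.74]. Speed limits (rad/s): [2.22, 2.22, 3.01, 3.01, 3.14, 3.14, 3.14].

## Interface

Orientations are given as a rotation vector (axis times angle).
In Python, from plant import ctrl, vision, finish_job gives the robot as it stands. The module is installed in compiled form; this text tells all that it offers.
- The arm moves only by the tool send_rows, never from a script. Its argument "commands" is a list of rows, each an object of numbers: "grip": the finger opening in mm, from 0 to 91.8; "tx", "ty", "tz": the shift along the tool's x, y, z in mm; "roll": the turn about the tool's z in rad. In form: [{"grip": .., "tx": .., "ty": .., "tz": .., "roll": ..}, ...]. A call has 1 to 12 rows; each row is the pose to reach, as a shift and turn from the pose commanded when the call began, along the tool's axes at that moment; what a row does not reach only later rows make up. A row lasts 1/10 s, in which the tool goes at most 50 mm and 8.59 degrees, less where a joint would pass 70% of its speed; a pose out of reach is approached as far as the arm can. A call with a gripper value outside its range is refused whole. The fingers move at their own pace and stop on an object; the grip force is fixed at half the most. Time passes only in rows, so rows that repeat a pose let the fingers close. It gives the time, the measured TCP pose, the force and the opening at its end, in the units of the state.
- ctrl.get_obs(): the state, without advancing time (a new reading comes with each control period).
- vision.snapshot(name): name is "scene" or "side" or "wrist"; returns a dict with "image" (420x560x3 uint8, blue, green, red), "vfov" (degrees; the focal length in pixels is half the picture's height over the tangent of half this angle, whatever the lens; pixels are square), "cx", "cy" (the principal point, pixels), "view" (4x4, takes a point from world to camera coordinates). Camera axes: x right, y up, looking along -z (the intrinsics and any distortion apply to the point x, -y, -z); pixel columns grow to the right and rows downward; lengths in mm; the calibration is good to about 2 mm. The wrist camera is an equidistant fisheye: a pixel r from the principal point sees the ray r / f radians off the axis. A picture is of the moment at which its call begins. There is no depth.
- finish_job(): hands the job in, once; it reports no verdict.
The state is a dict: "clock": time; "joints": joint angles; "qvel": joint speeds; "tau": joint torques, N m; "tool_pos": TCP position; "orientation": TCP orientation; "wrist_force": force on the tool from outside, world axes, zero at the start; "torque": the same for the moment, N m; "grip_width": opening from 0.0 (shut) to 1.0 (fully open).
Only numpy, scipy, OpenCV 4.12 (cv2) and the standard library are available. Lean on these libraries where they do the work, as an engineer would, in place of code of your own. Each camera call takes 0.05 s, during which the arm holds its last target. There are 200 camera calls.

## Task

Pull the orange-capped culture tube straight up out of its rack and lay it gently in the cradle of the slant stand while the cradle is still level, its foot at the end stop and its cap at the end that rises. Then swing the black-knobbed lever until it stands in line with the red set-pointer on the dial. The tube is glass, so do not drop it; leave the red pointer and the other things on the bench where they are.

Things in the scene. Friction and masses are not known exactly. Their poses are not given: they have to be found in the camera images.
- tube: glass culture tube 140 mm long, 50 g: round body 22 mm across with a white paper label, orange six-sided cap 24 mm across flats (28 over corners) from 110 to 140 mm. Origin at the centre of its foot, z along the tube to the cap, x normal to a flat of the cap. It starts upright in the rack, its foot 10 mm above the bench
- tube_mid (a point): point on the tube's axis 60 mm from its foot, the place to hold it for laying it in the cradle
- tube_cap (a point): point on the tube's axis in the middle of its cap, 125 mm from its foot
- tube_rack: white three-tier tube rack, 130 x 66 mm (x, y), 89 mm high to its post caps, top tier at 85 mm, fixed; origin under its centre. Two wells 24 mm wide at x = -30 and +30 mm, 75 mm deep (floor at 10 mm); the tube stands in the one at +30 mm, so 65 mm of it show above the top tier; the other is empty
- slant_stand: grey base 190 x 170 mm (x, y), fixed, origin under its centre. Along its x axis from the front (-x, towards the robot): lever with black knob at x = -53 mm, round dial plate of 74 mm radius with a white scale face at x = -35 mm, cradle at x = +45 mm, rear bearing (117 mm high) at x = +91 mm. The shaft runs along x, 100 mm above the bench; lever and cradle are fixed to it and turn together
- lever (a joint): slope of the cradle and lever in rad: 0 = cradle level and lever leaning 50 degrees to the stand's +y; it grows to 0.95 as the lever comes up and over towards -y and the +y end of the cradle rises. A friction hinge: stays where it is left, about 3 N at the knob. Positive turn is about the stand's +x axis
- lever_knob (a point): centre of the lever's black ball knob, 30 mm across, 110 mm from the shaft
- lever_pivot (a point): point on the shaft axis in the plane in which the lever swings
- cradle (a point): on the tube's axis at the middle of the blue cradle, 40 mm above the shaft; y runs along the cradle to its rising, open end, z away from the shaft. V-grooves hold the tube at y = -70 to -46 and +16 to +36 mm; foot stop at y = -74. With the foot near the stop tube_mid lies at y = -14 to -5 mm
- set_pointer (a joint): where the red set-pointer on the rim of the dial plate stands, in rad, on the same scale as the lever: they are in line when both values are equal
- pointer_tip (a point): the tip of the red set-pointer on the dial, 66 mm from the shaft axis
- bottle: the amber bottle with a purple cap that stands beside the work, 45 mm across, 128 mm high, loose; origin under its centre; to be left alone
- finger_gap (a point): middle of the cradle's opening for fingers, on the tube's axis: 62 mm long along the cradle, open 32 mm down to a spine 18 mm wide. At both ends of it cheeks 32 mm apart and 16 mm higher than the axis flank the tube (y = -72 to -46 and +16 to +72 mm from point cradle); no finger fits in there
- tray: white foam tray full of small holes, 160 x 101 x 31 mm (x, y, z), loose; origin under its centre; to be left alone
- forceps_b: steel forceps lying flat, 138 mm long (along y), 20 mm wide, 9 mm high, loose; to be left alone
Things that resemble listed ones, but are neither listed nor needed, are in the scene too. Leave any blue look-alike of the tube alone.

How it is judged (in metres and radians):
On the way, in this order (a step that is already met when the one before it is completed fails the run):
1. the tube is pulled clear of the rack (height (world z) of tube above 0.09 m), for 0.1 s.
2. the tube lies in the level cradle, cap at the rising end, out of the fingers (value of joint lever below 0.2 rad and angle between the z axis of tube and the y axis of cradle, either way round below 0.1 rad and y of tube_cap in the frame of cradle above 0.03 m and z of tube_mid in the frame of cradle below 0.005 m and contact force between the fingers and tube below 0.1 N and y of tube_mid in the frame of cradle between -0.02 and 0 m and x of tube_mid in the frame of cradle between -0.007 and 0.007 m and y of tube_mid in the frame of cradle between -0.02 and 0 m and x of tube_mid in the frame of cradle between -0.007 and 0.007 m), for 0.3 s.
At the end, for the whole second after the job is handed in: The lever stands within 0.05 rad (3 degrees) of the red set-pointer; the tube lies at rest in both V-grooves of the cradle (in line within 0.1 rad, tube_mid within 7 mm of the cradle's centre line and not raised more than 5 mm), its foot within 14 mm of the foot stop and its cap at the rising end (angle between the z axis of lever_knob and the z axis of pointer_tip, either way round below 0.05 rad and angle between the z axis of tube and the y axis of cradle, either way round below 0.1 rad and y of tube_cap in the frame of cradle above 0.03 m and z of tube_mid in the frame of cradle below 0.005 m and linear speed of tube below 0.02 m/s and y of tube_mid in the frame of cradle between -0.02 and 0 m and x of tube_mid in the frame of cradle between -0.007 and 0.007 m and y of tube_mid in the frame of cradle between -0.02 and 0 m and x of tube_mid in the frame of cradle between -0.007 and 0.007 m); the robot touches nothing.
It fails at once if the tube is dropped (moves faster than 0.9 m/s while not held, as after a fall of 4 cm) (linear speed of tube above 0.9 m/s and contact force between the fingers and tube below 0.1 N).
It fails at once if the red set-pointer is shifted by more than 4 mm (distance of pointer_tip from where it was at the start of the episode above 0.004 m).
It fails at once if the amber bottle is shifted by more than 2 cm (distance of bottle from where it was at the start of the episode above 0.02 m).
It fails at once if the foam tray is shifted by more than 2 cm (distance of tray from where it was at the start of the episode above 0.02 m).
It fails at once if the forceps are shifted by more than 2 cm (distance of forceps_b from where it was at the start of the episode above 0.02 m).
It also fails if it takes over 72 s, if anything falls off the work surface, if the arm or the gripper's body presses on something with over 40 N, if the wrist force passes 120 N, or if a joint passes its speed limit or range.

## Working session

There is one attempt and no reset: what is moved stays moved. The work goes in short steps, Python scripts to look and compute and a tool call to move; the robot and the scene stay as the last step left them, time stands still between calls to the robot, and variables do not carry over. Pictures are saved under pics/ and viewed, about 8 in all and at most 12, crops included, and the job is handed in when it is done.

Besides the shell and the picture viewer there is one more tool, called after "Call:" by a JSON object that holds its "api" and its "payload", one argument or row to a line. send_rows: Moves the arm, as the interface text tells. Its arguments: {"type":"object","properties":{"commands":{"type":"array","items":{"type":"object","properties":{"grip":{"type":"number"},"tx":{"type":"number"},"ty":{"type":"number"},"tz":{"type":"number"},"roll":{"type":"number"}}}}},"required":["commands"]}

```bash
mkdir -p pics; cat > h.py <<'E'
import numpy as np, cv2
from scipy.optimize import least_squares
from scipy.spatial.transform import Rotation as R
from plant import ctrl, vision, finish_job
def snap(n,f):
    s=vision.snapshot(n); cv2.imwrite(f'pics/{f}.png',s['image']); np.savez(f'pics/{f}.npz',**{k:s[k] for k in('vfov','cx','cy','view')}); s['name']=n; return s
def load(f): return dict(np.load(f'pics/{f}.npz'))
def proj(s,P,fish=False):
    P=np.atleast_2d(P).astype(float); c=(np.c_[P,np.ones(len(P))]@np.array(s['view']).T)[:,:3]
    f=210/np.tan(np.radians(s['vfov'])/2); x,y,z=c[:,0],-c[:,1],-c[:,2]
    if fish:
        r=np.hypot(x,y); k=np.arctan2(r,z)/np.maximum(r,1e-9)
    else: k=1/z
    return np.c_[s['cx']+f*k*x, s['cy']+f*k*y]
def tri(obs,x0=(600,0,100)):
    # obs: list of (s,(u,v),fish)
    g=lambda X: np.concatenate([(proj(s,X,fi)[0]-uv) for s,uv,fi in obs])
    r=least_squares(g,x0); return r.x, np.abs(r.fun).max()
def plane(s,uv,z,fish=False):
    g=lambda X: proj(s,[X[0],X[1],z],fish)[0]-uv
    r=least_squares(g,(500,0)); return r.x
E
python3 - <<'E'
from h import *
a=snap('scene','scene0');b=snap('side','side0');w=snap('wrist','wrist0')
for s in(a,b,w):
    v=np.array(s['view']);print(s['vfov'],s['cx'],s['cy'],(-v[:3,:3].T@v[:3,3]).round(),(-v[2,:3]).round(2))
cv2.imwrite('pics/s0.png',cv2.resize(a['image'],(800,600),interpolation=cv2.INTER_CUBIC))
cv2.imwrite('pics/d0.png',cv2.resize(b['image'],(800,600),interpolation=cv2.INTER_CUBIC))
print(ctrl.get_obs())
E
```

```text
54.973205317305904 281.3641389431959 208.21460157753145 [ -68. -566.  550.] [ 0.71  0.54 -0.45]
47.80716368709957 282.47159516937165 208.54438432100645 [585. 972. 581.] [ 0.05 -0.91 -0.4 ]
65.70646984690485 277.9179718971735 206.60172762553142 [ 229. -587.  383.] [-0.28 -0.07 -0.96]
{'clock': 0.15, 'joints': array([ 1.22040633,  0.43504397,  0.02501621,  1.57385335, -0.01156607,
        1.13401532, -0.07510567]), 'qvel': array([ 0.0003612 , -0.00238861, -0.00045861, -0.00272178,  0.00178536,
       -0.00055334,  0.00112665]), 'tau': array([ 2.58294414e-03, -6.68263793e+01,  9.86270607e-01, -3.14694679e+01,
       -6.04824931e-02,  3.93690693e-02,  9.26260873e-05]), 'tool_pos': array([ 153.12573857, -605.5881225 ,  245.15096647]), 'orientation': array([-2.47837271e+00,  1.92964816e+00,  1.59506575e-03]), 'wrist_force': array([0.3830009 , 0.78846046, 0.96306851]), 'torque': array([0.00479521, 0.02895463, 0.04866478]), 'grip_width': 1.000773384509311}
```

View pics/s0.png

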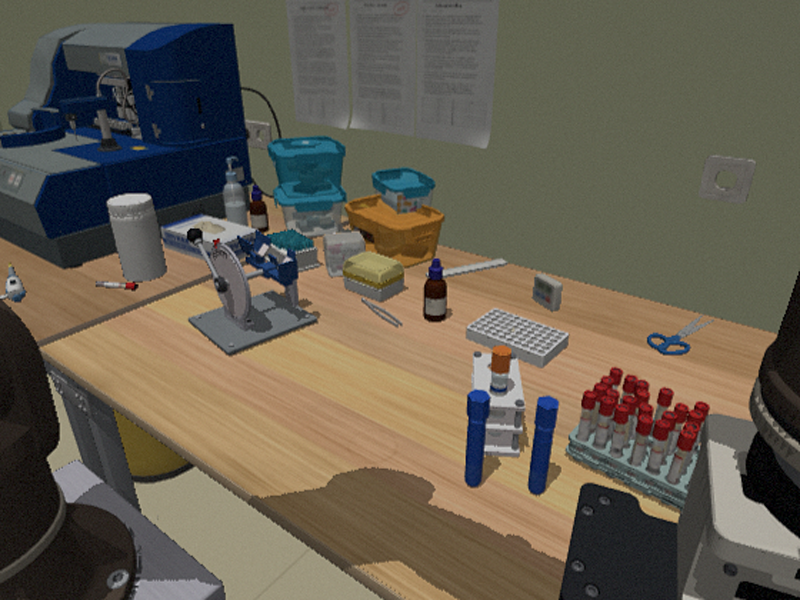

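View pics/d0.png

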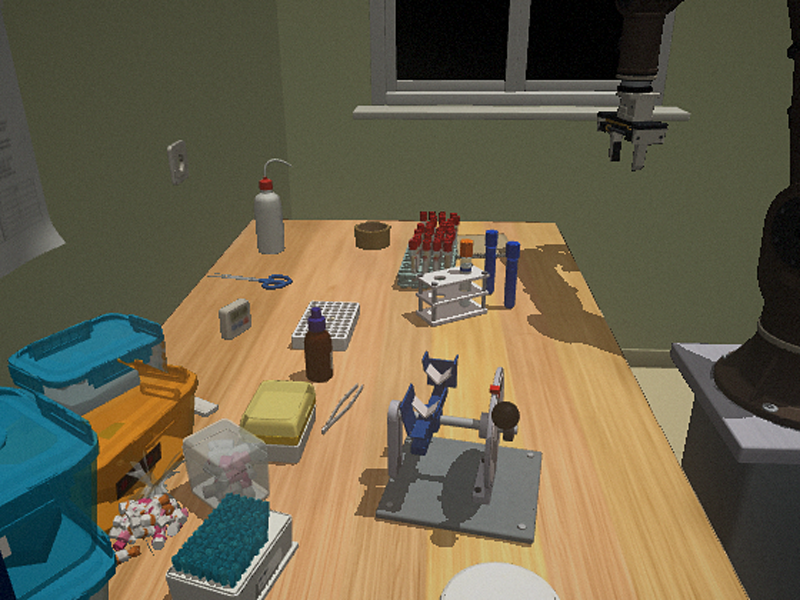

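Scene (800x600 px): the orange-capped tube stands in the white rack at (500,365). Two blue look-alikes are in front of it at (477,440) and (542,445), and a rack of red-capped tubes is at (640,430). Only the orange-capped tube fits the description. The stand is at (255,290) with its knob at (194,235). I'll enlarge both to confirm.

```bash
python3 - <<'E'
from h import *
a=cv2.imread('pics/scene0.png');b=cv2.imread('pics/side0.png')
def crop(i,x,y,w,h): 
    c=cv2.resize(i[y:y+h,x:x+w],(400,300),interpolation=cv2.INTER_CUBIC); return c
# crop 100x75 => x4
o=np.vstack([np.hstack([crop(a,125,155,100,75+0),crop(b,260,245,133,100)]),np.hstack([crop(a,300,235,100,75+0),crop(b,270,160,100,75)])])
o2=np.clip(o*1.4,0,255).astype(np.uint8)
cv2.imwrite('pics/c1.png',o2)
E
```

```text
(no output)
```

View pics/c1.png

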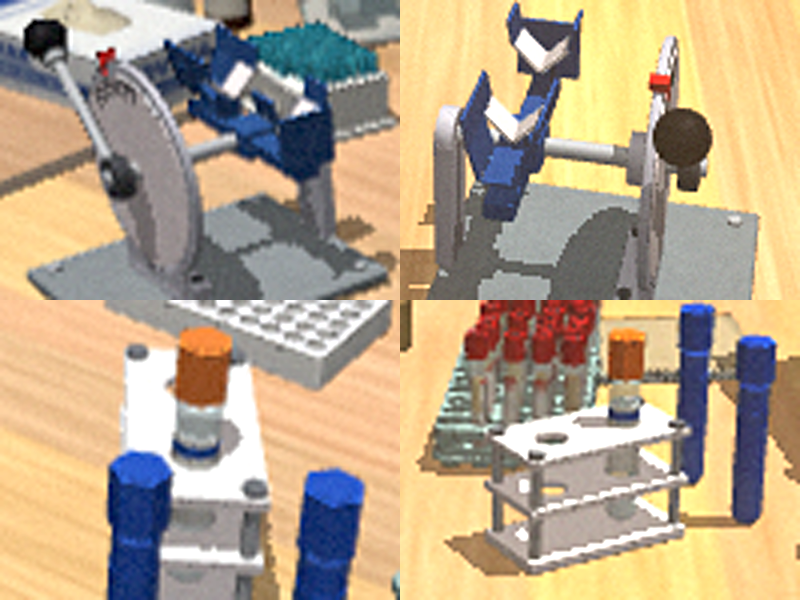

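```bash
python3 - <<'E'
from h import *
a=load('scene0');b=load('side0')
def S(x,y):return (125+x/4,155+y/4)
def D(x,y):return (260+(x-400)*.3325,245+y/3)
def S2(x,y):return (300+x/4,235+(y-300)/4)
def D2(x,y):return (270+(x-400)/4,160+(y-300)/4)
for n,p,q in [('knob',S(46,41),D(682,137)),('red',S(106,62),D(660,82)),('captop',S2(205,336),D2(629,335)),('capbot',S2(199,395),D2(627,377)),('tube@rack',S2(196,455),D2(625,415)),
 ('cornerFR(-x,-y)',(164.5,246.4),(378.7,315)),('corner+x-y',S(388,272),(274,305)),('corner-x+y',S(30,275),(373.1,378)),
 ('foot end cheek(-y) white V center?',S(232,78),D(545,50)),
 ('post A',S2(137,352),D2(684,425)),('postA2',S2(137,352),D2(535,457)),('post A3',S2(137,352),D2(497,432)),('post B',S2(255,488),D2(684,425))]:
    X,e=tri([(a,p,0),(b,q,0)]);print(n,X.round(1),round(e,2))
E
```

```text
knob [506.7 351.2 170.7] 0.23
red [513.  294.3 168.2] 0.27
captop [ 523.5 -281.9  151.6] 0.52
capbot [ 523.1 -282.   119.6] 0.17
tube@rack [ 521.7 -284.6   87.9] 0.5
cornerFR(-x,-y) [437.4 188.9   9.7] 2.23
corner+x-y [638.8 168.6   6.5] 2.78
corner-x+y [467.  360.2   6.9] 0.85
foot end cheek(-y) white V center? [574.1 240.2 153.8] 1.52
post A [ 506.8 -245.8  123.9] 8.99
postA2 [ 586.3 -213.5   85.9] 0.04
post A3 [ 600.7 -213.    89.1] 5.12
post B [ 496.5 -320.4   89. ] 6.75
```

```bash
python3 - <<'E'
from h import *
a=load('scene0');b=load('side0')
def S2(x,y):return (300+x/4,235+(y-300)/4)
def D2(x,y):return (270+(x-400)/4,160+(y-300)/4)
for n,q in [('well',(552,437)),('post',(535,457)),('post',(684,425)),('post',(497,430))]: print(n,plane(b,D2(*q),87).round())
print('postS',plane(a,S2(255,488),89).round(),plane(a,S2(137,352),89).round())
for n,p,q in [('blueL',S2(140,466),D2(757,345)),('blueR',S2(333,482),D2(697,312)),('blueL bot',(473*.7,484*.7),(511*.7,306*.7)),('blueR bot',(538*.7,490*.7),(491*.7,293*.7))]:
    X,e=tri([(a,p,0),(b,q,0)]);print(n,X.round(1),round(e,2))
# tray, bottle
print('bottle',tri([(a,(436*.7,262*.7),0),(b,(317*.7,308*.7),0)]))
print('forceps',plane(a,(381*.7,312*.7),5), plane(b,(343*.7,408*.7),5))
E
```

```text
well [ 575. -247.]
post [ 586. -211.]
post [ 482. -273.]
post [ 613. -259.]
postS [ 512. -320.] [ 582. -216.]
blueL [ 432.9 -300.7  139. ] 0.55
blueR [ 470.2 -371.3  140. ] 0.67
blueL bot [ 428.4 -304.2    3.9] 0.37
blueR bot [ 466.9 -375.3    4.4] 1.16
bottle (array([772.91603855, -13.53496838, 123.58766316]), np.float64(0.8506545229838309))
forceps [721.75964583  83.0865493 ] [722.83937243  91.53140821]
```

Call:
{"api": "send_rows", "payload": {
  "commands": [
    {"tx": -223, "ty": -438, "tz": 0, "roll": -1.19, "grip": 91},
    {"tx": -223, "ty": -438, "tz": 0, "roll": -1.19, "grip": 91},
    {"tx": -223, "ty": -438, "tz": 0, "roll": -1.19, "grip": 91},
    {"tx": -223, "ty": -438, "tz": 0, "roll": -1.19, "grip": 91},
    {"tx": -223, "ty": -438, "tz": 0, "roll": -1.19, "grip": 91},
    {"tx": -223, "ty": -438, "tz": 0, "roll": -1.19, "grip": 91},
    {"tx": -223, "ty": -438, "tz": 0, "roll": -1.19, "grip": 91},
    {"tx": -223, "ty": -438, "tz": 0, "roll": -1.19, "grip": 91},
    {"tx": -223, "ty": -438, "tz": 0, "roll": -1.19, "grip": 91},
    {"tx": -223, "ty": -438, "tz": 0, "roll": -1.19, "grip": 91},
    {"tx": -223, "ty": -438, "tz": 0, "roll": -1.19, "grip": 91},
    {"tx": -223, "ty": -438, "tz": 0, "roll": -1.19, "grip": 91}
  ]
}}

```text
clock: 1.35
tool_pos: [523.7, -281.3, 245.3]
orientation: [-3.135, 0.205, 0.001]
wrist_force: [0.2, -0.9, 0.8]
grip_width: 0.99
```

```bash
python3 - <<'E'
from h import *
w=snap('wrist','w1'); i=w['image']
hsv=cv2.cvtColor(i,cv2.COLOR_BGR2HSV); m=cv2.inRange(hsv,(5,150,80),(16,255,255))
n,l,st,c=cv2.connectedComponentsWithStats(m)
k=[(st[j].tolist(),c[j].round(1)) for j in range(1,n) if st[j,4]>150];print(k)
p=proj(w,[[523,-282,150],[523,-282,120],[552,-265,87]],True);print(p.round())
for q in p: cv2.circle(i,tuple(int(t) for t in q),3,(255,0,255),1)
cv2.imwrite('pics/w1v.png',i)
E
```

```text
[([267, 196, 30, 34, 782], array([281.4, 212.3]))]
[[276. 217.]
 [276. 206.]
 [305. 174.]]
```

View pics/w1v.png

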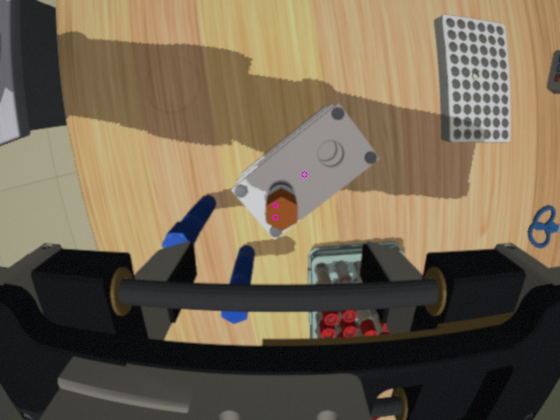

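The picture shows the cap at (281,212), against a prediction of (276,212), so I'll shift 3 mm in x. The blue tubes at (190,225) and (238,285) are clear of the fingers.

Call:
{"api": "send_rows", "payload": {
  "commands": [
    {"tx": 2, "ty": 0, "tz": 50, "grip": 91},
    {"tx": 2, "ty": 0, "tz": 85, "grip": 91},
    {"tx": 2, "ty": 0, "tz": 108, "grip": 91},
    {"tx": 2, "ty": 0, "tz": 108, "grip": 15},
    {"tx": 2, "ty": 0, "tz": 108, "grip": 15},
    {"tx": 2, "ty": 0, "tz": 108, "grip": 15},
    {"tx": 2, "ty": 0, "tz": 108, "grip": 15},
    {"tx": 2, "ty": 0, "tz": 108, "grip": 15},
    {"tx": 2, "ty": 0, "tz": 108, "grip": 15},
    {"tx": 2, "ty": 0, "tz": 108, "grip": 15}
  ]
}}

```text
$.commands[0]: bad value
```

```bash
python3 - <<'E'
from h import *
o=ctrl.get_obs();print(o['grip_width']*91.8,o['wrist_force'],o['tool_pos'])
E
```

```text
91.32130330628875 [-1.00056593 -1.18587898  0.02223972] [ 522.64937719 -282.76350563  245.28300299]
```

Call:
{"api": "send_rows", "payload": {
  "commands": [
    {"tx": 2, "ty": 0, "tz": 50, "roll": 0, "grip": 91},
    {"tx": 2, "ty": 0, "tz": 85, "roll": 0, "grip": 91},
    {"tx": 2, "ty": 0, "tz": 108, "roll": 0, "grip": 91},
    {"tx": 2, "ty": 0, "tz": 108, "roll": 0, "grip": 15},
    {"tx": 2, "ty": 0, "tz": 108, "roll": 0, "grip": 15},
    {"tx": 2, "ty": 0, "tz": 108, "roll": 0, "grip": 15},
    {"tx": 2, "ty": 0, "tz": 108, "roll": 0, "grip": 15},
    {"tx": 2, "ty": 0, "tz": 108, "roll": 0, "grip": 15},
    {"tx": 2, "ty": 0, "tz": 108, "roll": 0, "grip": 15},
    {"tx": 2, "ty": 0, "tz": 108, "roll": 0, "grip": 15}
  ]
}}

```text
clock: 2.4
tool_pos: [525.3, -282.6, 138.1]
orientation: [3.134, -0.209, 0.001]
wrist_force: [-0.2, -0.1, -1.0]
grip_width: 0.429
```

```bash
python3 - <<'E'
from h import *
o=ctrl.get_obs();print(o['grip_width']*91.8,o['wrist_force'],o['tool_pos'])
E
```

```text
39.40607799751061 [-0.22119446 -0.06611434 -0.95241273] [ 525.33839011 -282.64432876  138.07156672]
```

Call:
{"api": "send_rows", "payload": {
  "commands": [
    {"tx": 0, "ty": 0, "tz": 0, "roll": 0, "grip": 15},
    {"tx": 0, "ty": 0, "tz": 0, "roll": 0, "grip": 15},
    {"tx": 0, "ty": 0, "tz": 0, "roll": 0, "grip": 15},
    {"tx": 0, "ty": 0, "tz": 0, "roll": 0, "grip": 15},
    {"tx": 0, "ty": 0, "tz": 0, "roll": 0, "grip": 15},
    {"tx": 0, "ty": 0, "tz": 0, "roll": 0, "grip": 15}
  ]
}}

```text
clock: 3.0
tool_pos: [525.2, -282.6, 137.7]
orientation: [3.135, -0.209, -0.0]
wrist_force: [-0.0, -0.3, 0.2]
grip_width: 0.261
```

Call:
{"api": "send_rows", "payload": {
  "commands": [
    {"tx": 0, "ty": 0, "tz": -2, "roll": 0, "grip": 15},
    {"tx": 0, "ty": 0, "tz": -20, "roll": 0, "grip": 15},
    {"tx": 0, "ty": 0, "tz": -40, "roll": 0, "grip": 15},
    {"tx": 0, "ty": 0, "tz": -60, "roll": 0, "grip": 15},
    {"tx": 0, "ty": 0, "tz": -72, "roll": 0, "grip": 15},
    {"tx": 0, "ty": 0, "tz": -72, "roll": 0, "grip": 15}
  ]
}}

```text
clock: 3.6
tool_pos: [526.1, -282.9, 211.4]
orientation: [3.133, -0.209, 0.004]
wrist_force: [-0.0, -0.2, -0.5]
grip_width: 0.263
```

```bash
python3 - <<'E'
from h import *
o=ctrl.get_obs();print(o['grip_width']*91.8,o['wrist_force'],o['tool_pos'])
b=snap('side','d2')['image'];a=snap('scene','s2')['image']
o=np.vstack([cv2.resize(x,None,fx=4,fy=4,interpolation=cv2.INTER_CUBIC) for x in (b[120:195,260:400],a[190:265,290:430])])
cv2.imwrite('pics/c2.png',np.clip(o*1.3,0,255).astype(np.uint8))
E
```

```text
24.184134264112426 [-0.03236268 -0.2342033  -0.54165079] [ 526.1102584  -282.92056557  211.40439826]
```

View pics/c2.png

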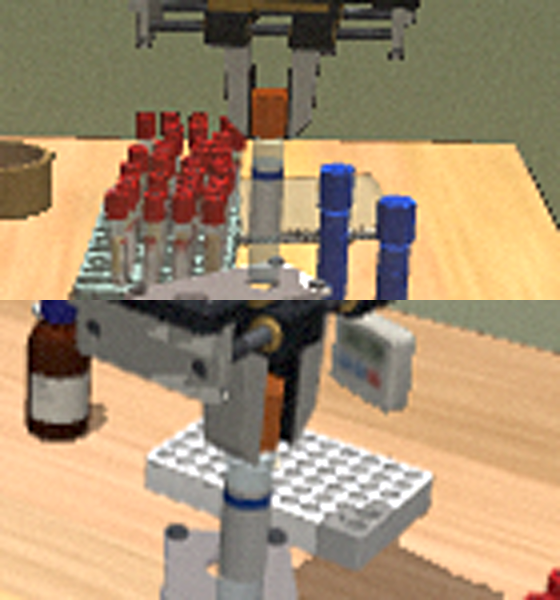

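The jaws hold the cap on its flats at 24.2 mm, and the tube hangs straight with its foot at the top tier's hole. The tool can only point down, so I'll pivot the tube in the pads against the edge of the well, cap towards the stand's +y.

Call:
{"api": "send_rows", "payload": {
  "commands": [
    {"tx": 0, "ty": 0, "tz": 4, "roll": 0, "grip": 15},
    {"tx": 0, "ty": -5, "tz": 4, "roll": 0, "grip": 15},
    {"tx": 0, "ty": -11, "tz": 4, "roll": 0, "grip": 15},
    {"tx": 0, "ty": -21, "tz": 4, "roll": 0, "grip": 15},
    {"tx": 0, "ty": -32, "tz": 5, "roll": 0, "grip": 15},
    {"tx": 0, "ty": -43, "tz": 8, "roll": 0, "grip": 15},
    {"tx": 0, "ty": -53, "tz": 11, "roll": 0, "grip": 15},
    {"tx": 0, "ty": -63, "tz": 15, "roll": 0, "grip": 15},
    {"tx": 0, "ty": -72, "tz": 20, "roll": 0, "grip": 15},
    {"tx": 0, "ty": -81, "tz": 26, "roll": 0, "grip": 15},
    {"tx": 0, "ty": -81, "tz": 26, "roll": 0, "grip": 15}
  ]
}}

```text
clock: 4.8
tool_pos: [536.0, -200.2, 182.8]
orientation: [-3.134, 0.205, 0.002]
wrist_force: [0.8, 0.5, 1.3]
grip_width: 0.262
```

```bash
python3 - <<'E'
from h import *
o=ctrl.get_obs();print(o['grip_width']*91.8,o['wrist_force'],o['tool_pos'])
b=snap('side','d3')['image'];a=snap('scene','s3')['image']
o=np.vstack([cv2.resize(x,None,fx=4,fy=4,interpolation=cv2.INTER_CUBIC) for x in (b[120:195,260:400],a[190:265,290:430])])
cv2.imwrite('pics/c3.png',np.clip(o*1.3,0,255).astype(np.uint8))
E
```

```text
24.078743567744375 [0.78846294 0.45378159 1.25918292] [ 535.95034294 -200.22610418  182.8050061 ]
```

View pics/c3.png

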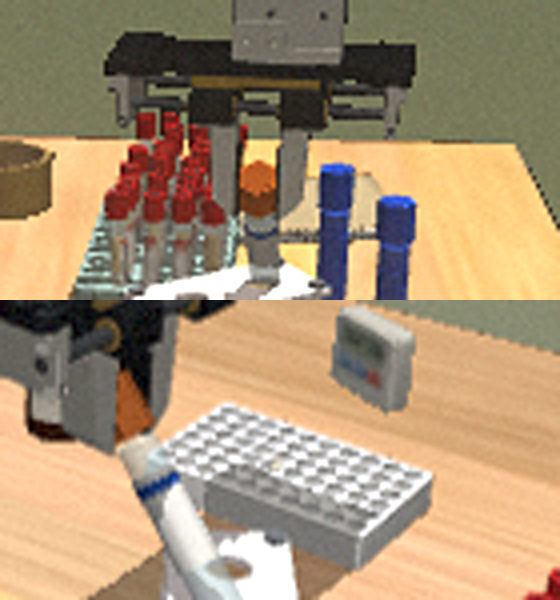

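The pivot works: the side and scene crops show the tube leaning about 40° toward +y, with the cap still gripped. I'll continue to about 75° and then lift clear.

Call:
{"api": "send_rows", "payload": {
  "commands": [
    {"tx": 0, "ty": -9, "tz": 7, "roll": 0, "grip": 15},
    {"tx": 0, "ty": -16, "tz": 14, "roll": 0, "grip": 15},
    {"tx": 0, "ty": -24, "tz": 22, "roll": 0, "grip": 15},
    {"tx": 0, "ty": -30, "tz": 30, "roll": 0, "grip": 15},
    {"tx": 0, "ty": -36, "tz": 39, "roll": 0, "grip": 15},
    {"tx": 0, "ty": -41, "tz": 49, "roll": 0, "grip": 15},
    {"tx": 0, "ty": -45, "tz": 59, "roll": 0, "grip": 15},
    {"tx": 0, "ty": -45, "tz": 59, "roll": 0, "grip": 15},
    {"tx": 0, "ty": -45, "tz": 40, "roll": 0, "grip": 15},
    {"tx": 0, "ty": -45, "tz": 10, "roll": 0, "grip": 15},
    {"tx": 0, "ty": -45, "tz": -10, "roll": 0, "grip": 15},
    {"tx": 0, "ty": -45, "tz": -10, "roll": 0, "grip": 15}
  ]
}}

```text
clock: 6.1
tool_pos: [543.3, -158.0, 196.4]
orientation: [3.134, -0.21, 0.007]
wrist_force: [-0.1, 0.2, -0.5]
grip_width: 0.256
```

```bash
python3 - <<'E'
from h import *
o=ctrl.get_obs();print(o['grip_width']*91.8,o['wrist_force'],o['tool_pos'])
b=snap('side','d4')['image'];a=snap('scene','s4')['image']
o=np.vstack([cv2.resize(x,None,fx=4,fy=4,interpolation=cv2.INTER_CUBIC) for x in (b[120:195,260:400],a[190:265,260:400])])
cv2.imwrite('pics/c4.png',np.clip(o*1.3,0,255).astype(np.uint8))
E
```

```text
23.51240730414234 [-0.06063063  0.17029275 -0.48945147] [ 543.32685802 -158.01519372  196.36303649]
```

View pics/c4.png

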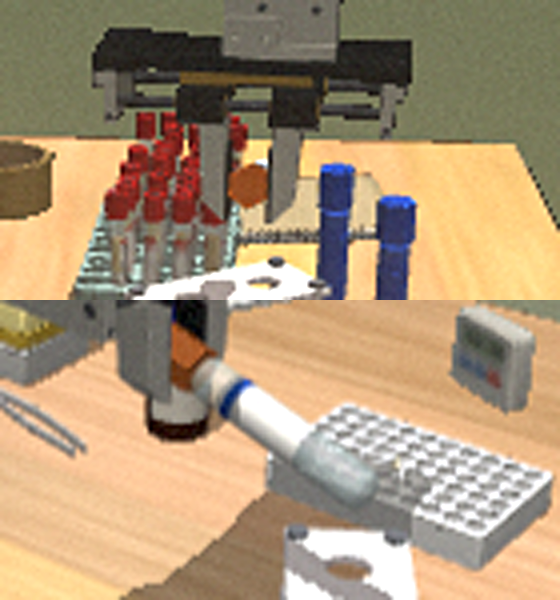

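The tube is held at about 75° and clear of the rack. I'll carry it to the open bench, flatten it by pressing the foot down, then regrip it at its middle.

Call:
{"api": "send_rows", "payload": {
  "commands": [
    {"tx": -70, "ty": -200, "tz": 0, "roll": 0, "grip": 15},
    {"tx": -70, "ty": -200, "tz": 0, "roll": 0, "grip": 15},
    {"tx": -70, "ty": -200, "tz": 0, "roll": 0, "grip": 15},
    {"tx": -70, "ty": -200, "tz": 0, "roll": 0, "grip": 15},
    {"tx": -70, "ty": -200, "tz": 0, "roll": 0, "grip": 15},
    {"tx": -70, "ty": -200, "tz": 0, "roll": 0, "grip": 15},
    {"tx": -70, "ty": -200, "tz": 40, "roll": 0, "grip": 15},
    {"tx": -70, "ty": -200, "tz": 80, "roll": 0, "grip": 15},
    {"tx": -70, "ty": -200, "tz": 110, "roll": 0, "grip": 15},
    {"tx": -70, "ty": -200, "tz": 135, "roll": 0, "grip": 15},
    {"tx": -70, "ty": -200, "tz": 135, "roll": 0, "grip": 15}
  ]
}}

```text
clock: 7.3
tool_pos: [496.8, 47.0, 55.2]
orientation: [3.132, -0.212, -0.011]
wrist_force: [0.1, -0.4, -0.1]
grip_width: 0.26
```

```bash
python3 - <<'E'
from h import *
o=ctrl.get_obs();print(o['grip_width']*91.8,o['wrist_force'],o['tool_pos'],o['orientation'])
E
```

```text
23.842790538487314 [ 0.11239835 -0.42202287 -0.09419442] [496.7726476   47.00191722  55.2024374 ] [ 3.13195047 -0.21243449 -0.0105875 ]
```

Call:
{"api": "send_rows", "payload": {
  "commands": [
    {"tx": 0, "ty": 0, "tz": 5, "roll": 0, "grip": 15},
    {"tx": 0, "ty": 0, "tz": 10, "roll": 0, "grip": 15},
    {"tx": 0, "ty": 0, "tz": 15, "roll": 0, "grip": 15},
    {"tx": 0, "ty": -1, "tz": 20, "roll": 0, "grip": 15},
    {"tx": 0, "ty": -2, "tz": 24, "roll": 0, "grip": 15},
    {"tx": 0, "ty": -2, "tz": 27, "roll": 0, "grip": 15},
    {"tx": 0, "ty": -2, "tz": 30, "roll": 0, "grip": 15},
    {"tx": 0, "ty": -2, "tz": 30, "roll": 0, "grip": 15}
  ]
}}

```text
clock: 8.1
tool_pos: [499.5, 52.2, 28.6]
orientation: [-3.134, 0.208, -0.0]
wrist_force: [0.1, 1.0, 2.7]
grip_width: 0.257
```

```bash
python3 - <<'E'
from h import *
o=ctrl.get_obs();print(o['grip_width']*91.8,o['wrist_force'],o['tool_pos'],o['orientation'])
b=snap('side','d5')['image'];a=snap('scene','s5')['image']
x,y=proj(load('s5'),[490,0,20])[0].astype(int);u,v=proj(load('d5'),[490,0,20])[0].astype(int);print(x,y,u,v)
o=np.hstack([cv2.resize(i,(400,600),interpolation=cv2.INTER_CUBIC) for i in (a[y-75:y+75,x-50:x+50],b[v-75:v+75,u-50:u+50])])
cv2.imwrite('pics/c5.png',np.clip(o*1.3,0,255).astype(np.uint8))
E
```

```text
23.594332651648603 [0.11195376 0.9507911  2.71222832] [499.46405191  52.15467473  28.56320428] [-3.13444245e+00  2.07935028e-01 -2.55729764e-04]
231 260 343 260
```

View pics/c5.png

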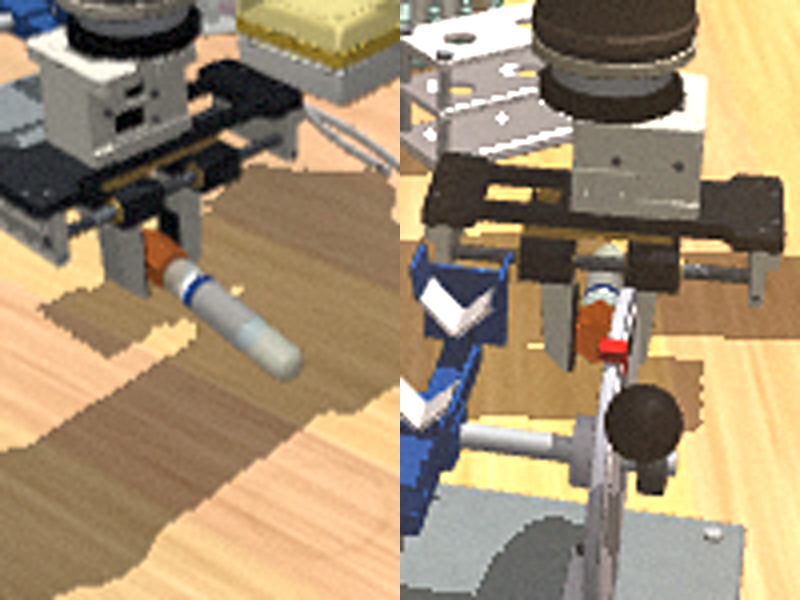

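Call:
{"api": "send_rows", "payload": {
  "commands": [
    {"tx": 0, "ty": 0, "tz": 3, "roll": 0, "grip": 15},
    {"tx": 0, "ty": 0, "tz": 5, "roll": 0, "grip": 15},
    {"tx": 0, "ty": 0, "tz": 5, "roll": 0, "grip": 15},
    {"tx": 0, "ty": 0, "tz": 5, "roll": 0, "grip": 60},
    {"tx": 0, "ty": 0, "tz": 5, "roll": 0, "grip": 60},
    {"tx": 0, "ty": 0, "tz": 5, "roll": 0, "grip": 60},
    {"tx": 0, "ty": 0, "tz": 5, "roll": 0, "grip": 60},
    {"tx": 0, "ty": 0, "tz": 5, "roll": 0, "grip": 60},
    {"tx": 0, "ty": 0, "tz": 5, "roll": 0, "grip": 60},
    {"tx": 0, "ty": 0, "tz": 5, "roll": 0, "grip": 60}
  ]
}}

```text
clock: 9.2
tool_pos: [499.3, 51.7, 23.7]
orientation: [3.135, -0.209, -0.0]
wrist_force: [-0.7, 1.4, 0.3]
grip_width: 0.658
```

```bash
python3 - <<'E'
from h import *
o=ctrl.get_obs();print(o['grip_width']*91.8,o['wrist_force'],o['tool_pos'],o['orientation'])
w=snap('wrist','w6')
i=w['image']; hsv=cv2.cvtColor(i,cv2.COLOR_BGR2HSV); m=cv2.inRange(hsv,(5,150,60),(16,255,255))
n,l,st,c=cv2.connectedComponentsWithStats(m)
print([(st[j].tolist(),c[j].round(1)) for j in range(1,n) if st[j,4]>150])
cv2.imwrite('pics/w6v.png',np.clip(i*1.3,0,255).astype(np.uint8))
t=np.array(o['tool_pos']);yd=np.array([.131,.991,0])
P=[t-yd*s*1 +[0,0,11-t[2]] for s in (127,67,0)]
print(proj(w,P,True).round())
E
```

```text
60.3648882649324 [-0.68182861  1.39177699  0.34000512] [499.33981682  51.72702946  23.70984426] [ 3.13456152e+00 -2.08990982e-01 -2.86930020e-05]
[([253, 237, 50, 48, 2170], array([277.6, 262. ]))]
[[277. 416.]
 [276. 360.]
 [276. 266.]]
```

View pics/w6v.png

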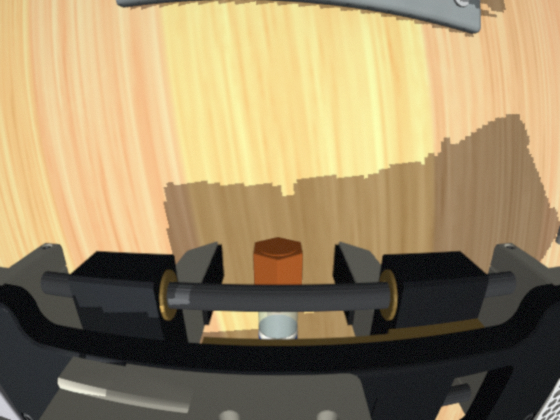

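The picture shows the tube lying flat on the bench, in line with the tool, with the cap at (278,262) between the open fingers. I'll check where along the tube the TCP stands.

```bash
python3 - <<'E'
from h import *
w=load('w6');t=np.array([499.3,51.7,0]);yd=np.array([.131,.991,0])
for d in (-17,-13,13,16): print(d,proj(w,[t+yd*d+[0,0,z] for z in (0,12,24)],True).round(1).tolist())
E
```

```text
-17 [[275.8, 283.8], [275.7, 294.9], [275.6, 307.4]]
-13 [[275.8, 277.7], [275.7, 288.6], [275.6, 300.8]]
13 [[275.6, 235.2], [275.5, 244.1], [275.3, 254.2]]
16 [[275.6, 230.0], [275.4, 238.5], [275.3, 248.4]]
```

Call:
{"api": "send_rows", "payload": {
  "commands": [
    {"tx": 0, "ty": 30, "tz": 0, "roll": 0, "grip": 60},
    {"tx": 1, "ty": 60, "tz": 0, "roll": 0, "grip": 60},
    {"tx": 1, "ty": 67, "tz": 2, "roll": 0, "grip": 60},
    {"tx": 1, "ty": 67, "tz": 2.5, "roll": 0, "grip": 60},
    {"tx": 1, "ty": 67, "tz": 2.5, "roll": 0, "grip": 15},
    {"tx": 1, "ty": 67, "tz": 2.5, "roll": 0, "grip": 15},
    {"tx": 1, "ty": 67, "tz": 2.5, "roll": 0, "grip": 15},
    {"tx": 1, "ty": 67, "tz": 2.5, "roll": 0, "grip": 15},
    {"tx": 1, "ty": 67, "tz": 2.5, "roll": 0, "grip": 15},
    {"tx": 1, "ty": 67, "tz": 2.5, "roll": 0, "grip": 15},
    {"tx": 1, "ty": 67, "tz": 2.5, "roll": 0, "grip": 15},
    {"tx": 1, "ty": 67, "tz": 2.5, "roll": 0, "grip": 15}
  ]
}}

```text
clock: 10.45
tool_pos: [491.5, -14.7, 21.3]
orientation: [-3.135, 0.209, -0.0]
wrist_force: [-0.6, 0.4, -0.7]
grip_width: 0.23
```

```bash
python3 - <<'E'
from h import *
o=ctrl.get_obs();print(o['grip_width']*91.8,o['wrist_force'],o['tool_pos'],o['orientation'])
E
```

```text
21.148218846512435 [-0.59097645  0.3635742  -0.68577026] [491.48528158 -14.7267039   21.25462138] [-3.13462313e+00  2.08872973e-01 -1.78100254e-04]
```

Call:
{"api": "send_rows", "payload": {
  "commands": [
    {"tx": 0, "ty": 0, "tz": -30, "roll": 0, "grip": 10},
    {"tx": 0, "ty": 0, "tz": -70, "roll": 0, "grip": 10},
    {"tx": 0, "ty": 0, "tz": -120, "roll": 0, "grip": 10},
    {"tx": 0, "ty": 0, "tz": -170, "roll": 0, "grip": 10},
    {"tx": 0, "ty": 0, "tz": -220, "roll": 0, "grip": 10},
    {"tx": 45, "ty": -110, "tz": -260, "roll": 0, "grip": 10},
    {"tx": 45, "ty": -110, "tz": -260, "roll": 0, "grip": 10},
    {"tx": 45, "ty": -110, "tz": -260, "roll": 0, "grip": 10},
    {"tx": 45, "ty": -110, "tz": -260, "roll": 0, "grip": 10},
    {"tx": 45, "ty": -110, "tz": -260, "roll": 0, "grip": 10}
  ]
}}

```text
clock: 11.45
tool_pos: [550.3, 88.4, 280.8]
orientation: [3.134, -0.207, -0.001]
wrist_force: [-0.6, -0.4, -1.3]
grip_width: 0.229
```

```bash
python3 - <<'E'
from h import *
o=ctrl.get_obs();print(o['grip_width']*91.8,o['wrist_force'],o['tool_pos'],o['orientation'])
w=snap('wrist','w7');a=snap('scene','s7');b=snap('side','d7')
i=w['image']
print(proj(w,[[548,260,0],[592,254,140],[507,351,171],[513,294,168],[437,189,10],[639,169,10]],True).round())
# left: wrist upper region x2
f=cv2.resize(i[0:210,150:470],(800,525),interpolation=cv2.INTER_CUBIC)
cv2.imwrite('pics/w7v.png',np.clip(f*1.3,0,255).astype(np.uint8))
E
```

```text
21.063099523292262 [-0.56890628 -0.42995052 -1.33186656] [550.34425745  88.3705756  280.78317038] [ 3.13424528e+00 -2.07217860e-01 -1.21362426e-03]
[[257.  42.]
 [299.   8.]
 [183. -83.]
 [196. -30.]
 [179. 109.]
 [339. 102.]]
```

View pics/w7v.png

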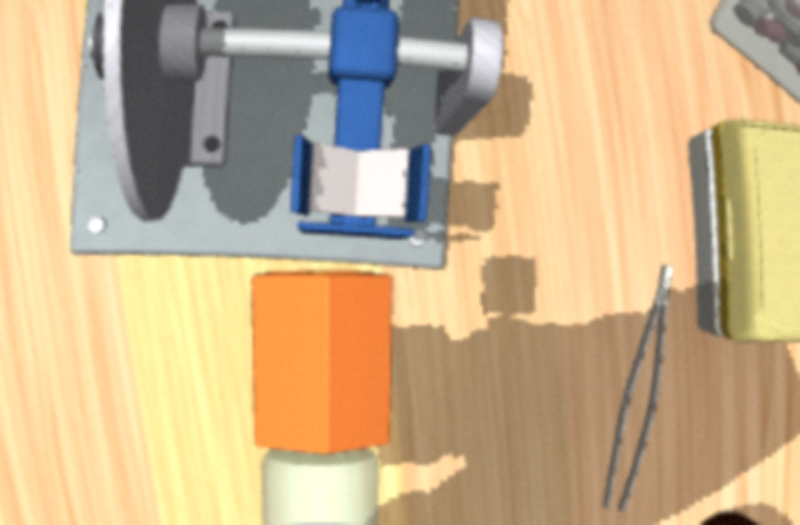

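View 10: the tube is level in the grip and in line with the tool. In the crop, the cradle's cheeks centre on (361,217) to (366,140), the base corners are at (73,252) and (444,267), and the shaft runs from (225,40) to (465,52). I'll fit the stand pose from these.

```bash
python3 - <<'E'
from h import *
w=load('w7');a=load('scene0');b=load('side0')
q=lambda X,Y:np.array([150+X/2.5,Y/2.5])
obs=[(w,1,[-95,-85,8],q(73,252)),(w,1,[95,-85,8],q(444,267)),(w,1,[45,-72,156],q(361,217)),(w,1,[45,-46,156],q(366,140)),
(w,1,[45,-70,124.4],q(358,220)),(w,1,[45,-46,124.4],q(358,150)),(w,1,[None,0,100],q(225,40)),(w,1,[None,0,100],q(465,52)),
(a,0,[-53,84.3,170.7],(136.5,165.25)),(b,0,[-53,84.3,170.7],(353.8,290.7))]
def res(p,full=False):
    o=[];c,s=np.cos(p[2]),np.sin(p[2]);k=3
    for S,f,P,uv in obs:
        P=list(P)
        if P[0] is None: P[0]=p[k];k+=1
        X=[p[0]+c*P[0]-s*P[1],p[1]+s*P[0]+c*P[1],P[2]]
        o.append(proj(S,X,f)[0]-uv)
    return np.array(o) if full else np.concatenate(o)
r=least_squares(res,[548,260,-.14,-20,85],loss='soft_l1');p=r.x
print(p,np.degrees(p[2]));print(res(p,1).round(1))
c,s=np.cos(p[2]),np.sin(p[2]);print('cradle',p[0]+c*45,p[1]+s*45)
# tube in hand: cap far end corners, cap/body junction
for X,Y in((253,273),(391,273),(256,448),(390,444),(264,455),(377,455)):print((X,Y),q(X,Y))
t=np.array([550.3,88.4,270.8]);yd=np.array([.131,.991,0])
print(proj(w,[t+yd*d for d in(80,50,49)],True).round(1))
E
```

```text
[ 5.45804995e+02  2.62964540e+02 -1.74371792e-01 -8.08598156e+00
  8.53588037e+01] -9.990767728630347
[[-0.6  3.2]
 [ 0.2  1. ]
 [ 0.2 -1. ]
 [-0.4 -1.8]
 [-0.3 -1.6]
 [ 0.8  0.3]
 [ 0.   2.1]
 [-0.1  2.1]
 [-0.6 -0.3]
 [-1.   1.3]]
cradle 590.1226029001897 255.15751260767215
(253, 273) [251.2 109.2]
(391, 273) [306.4 109.2]
(256, 448) [252.4 179.2]
(390, 444) [306.  177.6]
(264, 455) [255.6 182. ]
(377, 455) [300.8 182. ]
[[275.1 106.1]
 [275.2 171.3]
 [275.2 173.5]]
```

Call:
{"api": "send_rows", "payload": {
  "commands": [
    {"tx": 16, "ty": -160, "tz": 0, "roll": 0.044, "grip": 10},
    {"tx": 16, "ty": -160, "tz": 0, "roll": 0.044, "grip": 10},
    {"tx": 16, "ty": -160, "tz": 0, "roll": 0.044, "grip": 10},
    {"tx": 16, "ty": -160, "tz": 0, "roll": 0.044, "grip": 10},
    {"tx": 16, "ty": -160, "tz": 0, "roll": 0.044, "grip": 10},
    {"tx": 16, "ty": -160, "tz": 30, "roll": 0.044, "grip": 10},
    {"tx": 16, "ty": -160, "tz": 55, "roll": 0.044, "grip": 10},
    {"tx": 16, "ty": -160, "tz": 71, "roll": 0.044, "grip": 10},
    {"tx": 16, "ty": -160, "tz": 71, "roll": 0.044, "grip": 10},
    {"tx": 16, "ty": -160, "tz": 71, "roll": 0.044, "grip": 10}
  ]
}}

```text
clock: 12.6
tool_pos: [588.1, 242.8, 210.6]
orientation: [3.128, -0.281, 0.0]
wrist_force: [0.3, 0.3, -0.1]
grip_width: 0.232
```

```bash
python3 - <<'E'
from h import *
o=ctrl.get_obs();print(o['grip_width']*91.8,o['wrist_force'],o['tool_pos'],o['orientation'])
w=snap('wrist','w8');a=snap('scene','s8');b=snap('side','d8')
f1=cv2.resize(w['image'][70:270,195:395],(400,400),interpolation=cv2.INTER_CUBIC)
f2=cv2.resize(b['image'][215:315,250:350],(400,400),interpolation=cv2.INTER_CUBIC)
cv2.imwrite('pics/v8.png',np.clip(np.hstack([f1,f2])*1.3,0,255).astype(np.uint8))
E
```

```text
21.326372197338138 [ 0.27097807  0.32561565 -0.1380324 ] [588.11347587 242.7852249  210.62880368] [ 3.12801124e+00 -2.81136514e-01  1.87890431e-04]
```

View pics/v8.png

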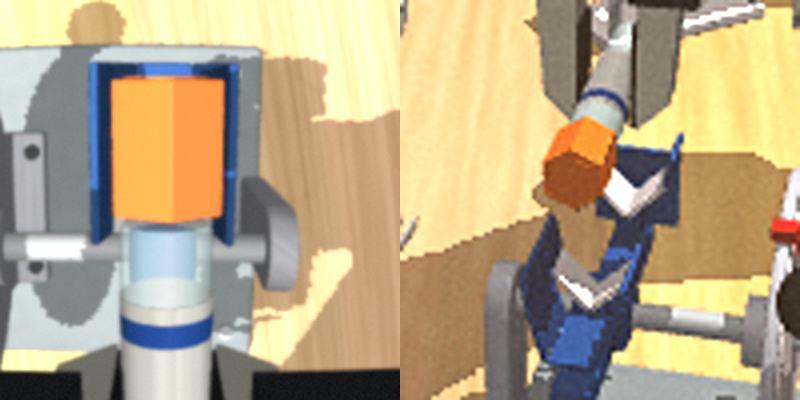

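View 11: cap centre is at crop x 168.5 and cheek centre at 164.5, so the tube sits about 1.4 mm too far in +x. The yaw is parallel. I'll work out the distance along the cradle next.

```bash
python3 - <<'E'
from h import *
w=load('w8');t=np.array([588.1,242.8,0]);yd=np.array([.178,.984,0])
def d(v,z): return least_squares(lambda x:proj(w,t+yd*x[0]+[0,0,z],True)[0][1]-v,[50]).x[0]
print('cap end',d(109,213),'cap/body',d(179,213),'cheek end(72)',d(101,156),'cheek near(16)',d(191.5,156), 'shaft(0)',d(70+248/2,106))
print('axis height ref', [d(109,z) for z in(205,210,215)])
E
```

```text
cap end 78.65116632787891 cap/body 49.046168128677955 cheek end(72) 83.89500744373817 cheek near(16) 29.31148185292788 shaft(0) 14.830262272475329
axis height ref [np.float64(78.72161811375346), np.float64(78.67758516005762), np.float64(78.63355419408045)]
```

Call:
{"api": "send_rows", "payload": {
  "commands": [
    {"tx": -1.4, "ty": -4.5, "tz": 0, "roll": 0, "grip": 10},
    {"tx": -1.4, "ty": -4.5, "tz": 15, "roll": 0, "grip": 10},
    {"tx": -1.4, "ty": -4.5, "tz": 30, "roll": 0, "grip": 10},
    {"tx": -1.4, "ty": -4.5, "tz": 42, "roll": 0, "grip": 10},
    {"tx": -1.4, "ty": -4.5, "tz": 50, "roll": 0, "grip": 10},
    {"tx": -1.4, "ty": -4.5, "tz": 56, "roll": 0, "grip": 10},
    {"tx": -1.4, "ty": -4.5, "tz": 58, "roll": 0, "grip": 10},
    {"tx": -1.4, "ty": -4.5, "tz": 58, "roll": 0, "grip": 10}
  ]
}}

```text
clock: 13.55
tool_pos: [587.2, 249.4, 152.1]
orientation: [3.129, -0.278, -0.0]
wrist_force: [-0.1, -0.6, -0.3]
grip_width: 0.228
```

Call:
{"api": "send_rows", "payload": {
  "commands": [
    {"tx": 0, "ty": 0, "tz": 1, "roll": 0, "grip": 10},
    {"tx": 0, "ty": 0, "tz": 2, "roll": 0, "grip": 10},
    {"tx": 0, "ty": 0, "tz": 2, "roll": 0, "grip": 10}
  ]
}}

```text
clock: 13.85
tool_pos: [587.2, 249.4, 150.4]
orientation: [-3.129, 0.278, -0.001]
wrist_force: [0.4, 0.3, -0.6]
grip_width: 0.232
```

Call:
{"api": "send_rows", "payload": {
  "commands": [
    {"tx": 0, "ty": 1.5, "tz": 0.5, "roll": 0, "grip": 10},
    {"tx": 0, "ty": 1.5, "tz": 1, "roll": 0, "grip": 10},
    {"tx": 0, "ty": 1.5, "tz": 1, "roll": 0, "grip": 10}
  ]
}}

```text
clock: 14.15
tool_pos: [587.1, 247.7, 149.3]
orientation: [3.129, -0.278, 0.001]
wrist_force: [0.7, -0.4, -0.1]
grip_width: 0.229
```

Call:
{"api": "send_rows", "payload": {
  "commands": [
    {"tx": 0, "ty": 0, "tz": 0.5, "roll": 0, "grip": 10},
    {"tx": 0, "ty": 0, "tz": 1, "roll": 0, "grip": 10},
    {"tx": 0, "ty": 0, "tz": 1, "roll": 0, "grip": 10}
  ]
}}

```text
clock: 14.45
tool_pos: [587.4, 247.8, 148.9]
orientation: [-3.129, 0.279, -0.002]
wrist_force: [-0.5, -1.2, 5.2]
grip_width: 0.231
```

Contact came at TCP z = 149 mm, where it was predicted. I'll release and rise.

Call:
{"api": "send_rows", "payload": {
  "commands": [
    {"tx": 0, "ty": 0, "tz": 0, "roll": 0, "grip": 26},
    {"tx": 0, "ty": 0, "tz": 0, "roll": 0, "grip": 32},
    {"tx": 0, "ty": 0, "tz": 0, "roll": 0, "grip": 40},
    {"tx": 0, "ty": 0, "tz": 0, "roll": 0, "grip": 40},
    {"tx": 0, "ty": 0, "tz": 0, "roll": 0, "grip": 40},
    {"tx": 0, "ty": 0, "tz": -10, "roll": 0, "grip": 40},
    {"tx": 0, "ty": 0, "tz": -30, "roll": 0, "grip": 40},
    {"tx": 0, "ty": 0, "tz": -62, "roll": 0, "grip": 40},
    {"tx": 0, "ty": 0, "tz": -62, "roll": 0, "grip": 40},
    {"tx": 0, "ty": 0, "tz": -62, "roll": 0, "grip": 40}
  ]
}}

```text
clock: 15.45
tool_pos: [587.4, 248.3, 211.7]
orientation: [-3.128, 0.278, -0.003]
wrist_force: [-0.7, 0.1, -0.3]
grip_width: 0.435
```

```bash
python3 - <<'E'
from h import *
o=ctrl.get_obs();print(o['grip_width']*91.8,o['wrist_force'],o['tool_pos'],o['orientation'])
w=snap('wrist','w9');a=snap('scene','s9');b=snap('side','d9')
def blob(s):
    hsv=cv2.cvtColor(s['image'],cv2.COLOR_BGR2HSV); m=cv2.inRange(hsv,(5,150,60),(16,255,255))
    n,l,st,c=cv2.connectedComponentsWithStats(m);return [(st[j].tolist(),c[j].round(1)) for j in range(1,n) if st[j,4]>60]
for s in(w,a,b):print(blob(s))
C=np.array([589,255.3,140]);yd=np.array([.174,.985,0])
P=C+yd*50; P0=C+yd*66;
print(proj(w,[P,P0],True).round(1),proj(a,[P,P0]).round(1),proj(b,[P,P0]).round(1))
E
```

```text
39.957826360302406 [-0.70319065  0.09493388 -0.25412245] [587.37211813 248.31353321 211.65362167] [-3.12819592  0.27777167 -0.00325213]
[([515, 57, 16, 12, 84], array([523. ,  62.8])), ([261, 111, 40, 50, 1900], array([280., 135.]))]
[([242, 137, 69, 43, 581], array([278.2, 155.5]))]
[([214, 231, 17, 13, 88], array([223.4, 237. ])), ([89, 252, 44, 18, 312], array([113.9, 260.6])), ([68, 267, 70, 88, 1347], array([101.6, 306.6])), ([286, 279, 18, 23, 307], array([294.3, 289.7])), ([111, 346, 11, 15, 83], array([116. , 352.7]))]
[[276.2 143.4]
 [276.1 118.7]] [[176.2 170.1]
 [173.3 168.6]] [[295.1 289.1]
 [293.1 294.5]]
```

```bash
python3 - <<'E'
from h import *
w=load('w9');t=np.array([587.4,248.3,0]);yd=np.array([.174,.985,0])
def d(v,z): return least_squares(lambda x:proj(w,t+yd*x[0]+[0,0,z],True)[0][1]-v,[50]).x[0]
i=cv2.imread('pics/w9.png');hsv=cv2.cvtColor(i,cv2.COLOR_BGR2HSV)
m=cv2.inRange(hsv,(100,120,40),(125,255,255)); r=m[90:215,240:315]
rows=np.where(r.sum(1)>0)[0]+90;print('blue rows',rows.min(),rows.max())
mo=cv2.inRange(hsv,(5,150,60),(16,255,255))[:,240:320]
print('orange col extents',[ (v,np.where(mo[v])[0][[0,-1]]+240) for v in (115,125,140,150,158)])
print('blue extents',[ (v,(np.where(m[v,235:325])[0]+235)[[0,-1]]) for v in (115,125,140,150,170) if m[v,235:325].any()])
for v in(111,160):print(v,[round(d(v,z),1) for z in(152,154)])
print('cheek end', d(rows.min(),156))
cv2.imwrite('pics/v9.png',np.clip(np.hstack([cv2.resize(i[80:240,200:360],(400,400),interpolation=cv2.INTER_CUBIC),cv2.resize(cv2.imread('pics/d9.png')[230:350,260:380],(400,400),interpolation=cv2.INTER_CUBIC)])*1.3,0,255).astype(np.uint8))
E
```

```text
blue rows 110 205
orange col extents [(115, array([261, 299])), (125, array([261, 299])), (140, array([261, 299])), (150, array([261, 299])), (158, array([262, 298]))]
blue extents [(115, array([243, 316])), (125, array([243, 316])), (140, array([243, 315])), (150, array([243, 315])), (170, array([244, 314]))]
111 [np.float64(78.1), np.float64(78.1)]
160 [np.float64(48.1), np.float64(48.4)]
cheek end 78.66997256325747
```

The tube lies centred in the cradle: the cap spans columns 261–299 between blue cheeks at 243–316, its height matches the side view, and tube_mid is at y ≈ −8.7 mm. Next I'll look at the dial, knob and pointer from above.

Call:
{"api": "send_rows", "payload": {
  "commands": [
    {"tx": 0, "ty": 0, "tz": -45, "roll": 0, "grip": 40},
    {"tx": 0, "ty": 0, "tz": -88, "roll": 0, "grip": 40},
    {"tx": -62, "ty": 34, "tz": -88, "roll": 0, "grip": 0},
    {"tx": -62, "ty": 34, "tz": -88, "roll": 0, "grip": 0},
    {"tx": -62, "ty": 34, "tz": -88, "roll": 0, "grip": 0},
    {"tx": -62, "ty": 34, "tz": -88, "roll": 0, "grip": 0},
    {"tx": -62, "ty": 34, "tz": -88, "roll": 0, "grip": 0}
  ]
}}

```text
clock: 16.3
tool_pos: [520.5, 225.3, 297.6]
orientation: [3.129, -0.279, -0.001]
wrist_force: [0.7, 0.1, -0.3]
grip_width: 0.051
```

```bash
python3 - <<'E'
from h import *
o=ctrl.get_obs();print(o['grip_width']*91.8,o['tool_pos'])
w=snap('wrist','w10');a=snap('scene','s10');b=snap('side','d10')
pk=[506.7,351.2,170.7];pr=[513,294.3,168.2]
for s,f in((w,1),(a,0),(b,0)):
    i=s['image'];hsv=cv2.cvtColor(i,cv2.COLOR_BGR2HSV)
    m=cv2.inRange(hsv,(0,170,90),(4,255,255))|cv2.inRange(hsv,(174,170,90),(180,255,255))
    n,l,st,c=cv2.connectedComponentsWithStats(m)
    p=proj(s,[pk,pr],f);print(p.round(1).tolist(),[(st[j].tolist(),c[j].round(1).tolist()) for j in range(1,n) if st[j,4]>5 and np.hypot(*(c[j]-p[1]))<40])
i=w['image'];x,y=proj(w,pk,1)[0].astype(int);x2,y2=proj(w,pr,1)[0].astype(int)
A=cv2.resize(i[0:200,180:380],(400,400),interpolation=cv2.INTER_CUBIC)
B=cv2.resize(a['image'][150:220,120:190],(400,400),interpolation=cv2.INTER_CUBIC)
cv2.imwrite('pics/v10.png',np.clip(np.hstack([A,B])*1.3,0,255).astype(np.uint8))
E
```

```text
4.643756292486761 [520.47157091 225.2944264  297.61659157]
[[231.8, 59.4], [252.5, 125.3]] [([250, 112, 13, 9, 103], [255.9, 115.7])]
[[136.3, 165.4], [151.8, 170.3]] [([150, 168, 3, 3, 8], [150.9, 168.9])]
[[353.6, 290.6], [346.6, 272.4]] [([343, 270, 7, 6, 23], [346.3, 271.4])]
```

View pics/v10.png

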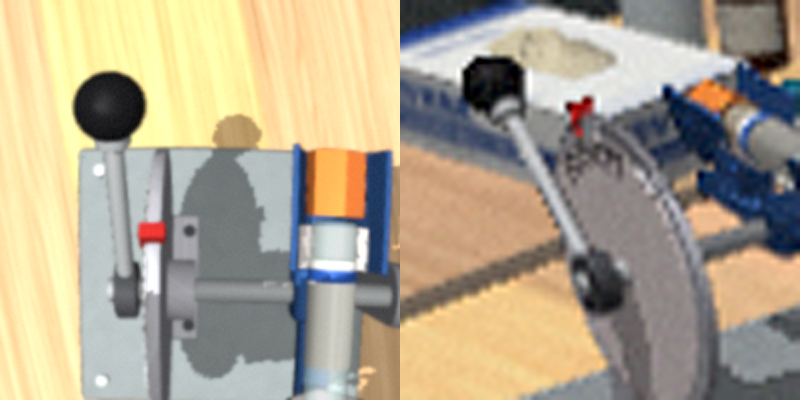

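View 12, left (wrist): knob at crop (110,106), red tab (152,232), shaft (240,291). View 12, right (scene): knob at (93,87), red tab at about (180,110). The lever stands at its known 50°, so I use the knob to calibrate the pointer's angle.

```bash
cat > ptr.py <<'E'
from h import *
V=[(load('w10'),1,(235,53),(256,115.9)),(load('s10'),0,(136.3,165.3),(150.9,169)),(load('d10'),0,(353.8,290.7),(346.3,272.0))]
def W(O,yaw,X,Y,Z): c,s=np.cos(yaw),np.sin(yaw); return [O[0]+c*X-s*Y,O[1]+s*X+c*Y,Z]
def run(O,yaw,views=(0,1,2),r=None):
    K=W(O,yaw,-53,110*np.sin(np.radians(50)),100+110*np.cos(np.radians(50)))
    off=[np.array(k)-proj(s,K,f)[0] for s,f,k,_ in V]
    def g(p):
        R_=r or p[2]; P=W(O,yaw,p[1],R_*np.sin(p[0]),100+R_*np.cos(p[0]))
        return np.concatenate([proj(V[i][0],P,V[i][1])[0]+off[i]-V[i][3] for i in views])
    q=least_squares(g,[.35,-38,72],x_scale=[.1,5,5]); return np.degrees(q.x[0]),q.x[1:],np.abs(q.fun).max(),np.array(off).round(1).tolist()
if __name__=='__main__':
    for O,y in(((545.8,263),-.174),((543.5,261),-.174),((545.8,260),-.16),((545,261),-.185)):
        print(run(O,y)); print('  pairs',[ [round(float(t),1) for t in (run(O,y,v)[0],*run(O,y,v)[1])] for v in((0,1),(0,2),(1,2))])
    s=V[0][0]
    for O in((545.8,263),(543.5,261)): print('shaft pred',proj(s,W(O,-.174,20,0,100),1)[0], proj(s,W(O,-.174,5,0,100),1)[0],'obs v 145.5')
E
python3 ptr.py
```

```text
(np.float64(24.3357615897984), array([-36.46275117,  77.30543063]), np.float64(0.4209073393055007), [[2.2, -1.4], [0.4, 0.4], [0.9, -1.3]])
  pairs [[24.3, -36.5, 77.5], [24.3, -36.4, 77.2], [24.9, -36.5, 78.0]]
(np.float64(24.306328601085735), array([-36.49493988,  77.4406462 ]), np.float64(0.430292677703477), [[4.6, -4.3], [0.7, -0.0], [-0.5, -0.6]])
  pairs [[24.3, -36.5, 77.5], [24.3, -36.4, 77.3], [24.8, -36.6, 78.0]]
(np.float64(24.16742795695417), array([-37.21774428,  77.4856297 ]), np.float64(0.431404303461818), [[3.0, -5.8], [0.0, -0.1], [0.3, -0.1]])
  pairs [[24.2, -37.3, 77.5], [24.1, -37.1, 77.4], [24.6, -37.3, 78.0]]
(np.float64(24.464230408234798), array([-35.88707237,  77.51617687]), np.float64(0.42350611474290645), [[1.6, -3.2], [0.0, 0.3], [1.2, -0.7]])
  pairs [[24.4, -35.9, 77.6], [24.4, -35.8, 77.4], [24.9, -35.9, 78.1]]
shaft pred [313.61445248 146.77337031] [299.19687252 146.67047868] obs v 145.5
shaft pred [311.74462296 149.01379441] [297.33022894 148.92647856] obs v 145.5
```

Call:
{"api": "send_rows", "payload": {
  "commands": [
    {"tx": -45, "ty": -166, "tz": 0, "roll": 0, "grip": 0},
    {"tx": -45, "ty": -166, "tz": 0, "roll": 0, "grip": 0},
    {"tx": -45, "ty": -166, "tz": 0, "roll": 0, "grip": 0},
    {"tx": -45, "ty": -166, "tz": 0, "roll": 0, "grip": 0},
    {"tx": -45, "ty": -166, "tz": 0, "roll": 0, "grip": 0},
    {"tx": -45, "ty": -166, "tz": 45, "roll": 0, "grip": 0},
    {"tx": -45, "ty": -166, "tz": 85, "roll": 0, "grip": 0},
    {"tx": -45, "ty": -166, "tz": 115, "roll": 0, "grip": 0},
    {"tx": -45, "ty": -166, "tz": 115, "roll": 0, "grip": 0},
    {"tx": -45, "ty": -166, "tz": 115, "roll": 0, "grip": 0}
  ]
}}

```text
clock: 17.45
tool_pos: [505.4, 396.2, 183.6]
orientation: [3.129, -0.279, -0.001]
wrist_force: [-0.5, -0.1, 1.1]
grip_width: 0.005
```

Call:
{"api": "send_rows", "payload": {
  "commands": [
    {"tx": 0, "ty": 12, "tz": 0, "roll": 0, "grip": 0},
    {"tx": 0, "ty": 15, "tz": 0, "roll": 0, "grip": 0},
    {"tx": 0, "ty": 18, "tz": -3, "roll": 0, "grip": 0},
    {"tx": 0, "ty": 21, "tz": -6, "roll": 0, "grip": 0},
    {"tx": 0, "ty": 24, "tz": -9, "roll": 0, "grip": 0},
    {"tx": 0, "ty": 28, "tz": -13, "roll": 0, "grip": 0},
    {"tx": 0, "ty": 32, "tz": -16, "roll": 0, "grip": 0},
    {"tx": 0, "ty": 36, "tz": -19, "roll": 0, "grip": 0},
    {"tx": 0, "ty": 40, "tz": -21, "roll": 0, "grip": 0},
    {"tx": 0, "ty": 43, "tz": -23, "roll": 0, "grip": 0},
    {"tx": 0, "ty": 43, "tz": -23, "roll": 0, "grip": 0}
  ]
}}

```text
clock: 18.55
tool_pos: [498.2, 357.7, 210.4]
orientation: [-3.121, 0.276, -0.008]
wrist_force: [0.1, 6.6, 8.0]
grip_width: 0.005
```

```bash
cat > kn.py <<'E'
from ptr import *
O=(545.8,263);yaw=-.174
def Kp(phi): return W(O,yaw,-53,110*np.sin(np.radians(phi)),100+110*np.cos(np.radians(phi)))
def knob(s,f,off,guess,rad,tag):
    # ball centre by dark-disc template fit near the arc of possible knob places
    i=cv2.GaussianBlur(cv2.cvtColor(s['image'],cv2.COLOR_BGR2GRAY),(3,3),0).astype(np.float32)
    best=None
    for phi in np.arange(10,55,.25):
        u=proj(s,Kp(phi),f)[0]+off
        yy,xx=np.mgrid[0:420,0:560];d=np.hypot(xx-u[0],yy-u[1])
        sc=i[(d>rad+.5)&(d<rad+2.5)].mean()-i[d<rad-.5].mean()
        if best is None or sc>best[1]: best=(phi,sc,u.round(1))
    return best
def lever(tag,wrist=False):
    off=run(O,yaw)[3]
    for k,(n,f) in enumerate((('wrist',1),('scene',0),('side',0))):
        if n=='wrist' and not wrist: continue
        s=snap(n,f'{tag}_{n}'); c=(np.array(s['view'])@np.append(Kp(30),1))[2]
        F=210/np.tan(np.radians(s['vfov'])/2); print(n,knob(s,f,np.array(off[k]),0,15*F/abs(c),tag))
E
python3 - <<'E'
from kn import *
for t in('s10','d10'): # self-check at 50 deg
    s=load(t);s['image']=cv2.imread(f'pics/{t}.png');c=(s['view']@np.append(Kp(50),1))[2];F=210/np.tan(np.radians(s['vfov'])/2)
    print(t,knob(s,0,np.array(run(O,yaw)[3][1 if t=='s10' else 2]),0,15*F/abs(c),''))
o=ctrl.get_obs();print(o['tool_pos'],o['wrist_force'])
lever('k1')
E
```

```text
s10 (np.float64(46.75), np.float32(92.4317), array([136.7, 164.1]))
d10 (np.float64(49.75), np.float32(87.76323), array([353.8, 290.4]))
[498.23011585 357.69848412 210.39843889] [0.14151573 6.63139963 7.97667339]
scene (np.float64(30.25), np.float32(93.26466), array([139.7, 159.4]))
side (np.float64(54.5), np.float32(27.72187), array([353.2, 296.4]))
```

Call:
{"api": "send_rows", "payload": {
  "commands": [
    {"tx": 0, "ty": 3, "tz": -2, "roll": 0, "grip": 0},
    {"tx": 0, "ty": 6, "tz": -3, "roll": 0, "grip": 0},
    {"tx": 0, "ty": 8, "tz": -4, "roll": 0, "grip": 0},
    {"tx": 0, "ty": 8, "tz": -4, "roll": 0, "grip": 0},
    {"tx": 0, "ty": 8, "tz": -4, "roll": 0, "grip": 0}
  ]
}}

```text
clock: 19.15
tool_pos: [496.9, 350.8, 214.8]
orientation: [-3.12, 0.274, -0.009]
wrist_force: [0.6, 8.9, 10.0]
grip_width: 0.007
```

Call:
{"api": "send_rows", "payload": {
  "commands": [
    {"tx": 0, "ty": -25, "tz": 0, "roll": 0, "grip": 0},
    {"tx": 0, "ty": -30, "tz": -40, "roll": 0, "grip": 0},
    {"tx": 0, "ty": 20, "tz": -90, "roll": 0, "grip": 0},
    {"tx": 10, "ty": 70, "tz": -90, "roll": 0, "grip": 0},
    {"tx": 30, "ty": 120, "tz": -90, "roll": 0, "grip": 0},
    {"tx": 50, "ty": 135, "tz": -90, "roll": 0, "grip": 0},
    {"tx": 50, "ty": 135, "tz": -90, "roll": 0, "grip": 0},
    {"tx": 50, "ty": 135, "tz": -90, "roll": 0, "grip": 0}
  ]
}}

```text
clock: 19.95
tool_pos: [521.9, 203.4, 301.5]
orientation: [-3.128, 0.283, -0.003]
wrist_force: [-0.4, 0.8, 0.4]
grip_width: 0.007
```

```bash
python3 - <<'E'
from kn import *
o=ctrl.get_obs();print(o['tool_pos'],o['wrist_force'])
lever('k2',True)
for n,f in(('wrist',1),('scene',0),('side',0)):
    s=load('k2_'+n);i=cv2.imread(f'pics/k2_{n}.png');g=cv2.cvtColor(i,cv2.COLOR_BGR2GRAY)
    p=proj(s,Kp(28),f)[0]; x,y=p.astype(int);h=30 if n=='wrist' else 16
    sub=g[max(0,y-h):y+h,x-h:x+h]; m=(sub<60).astype(np.uint8); nn,l,st,c=cv2.connectedComponentsWithStats(m)
    print(n,p.round(1),[(st[j].tolist(),(c[j]+[x-h,max(0,y-h)]).round(1).tolist()) for j in range(1,nn) if st[j,4]>40])
E
```

```text
[521.86972405 203.37236189 301.48598047] [-0.37665745  0.83695306  0.44071833]
wrist (np.float64(28.0), np.float32(123.98158), array([223.1,  63.1]))
scene (np.float64(29.75), np.float32(110.07638), array([139.8, 159.3]))
side (np.float64(28.5), np.float32(57.885063), array([356.5, 265.6]))
wrist [220.9  64.5] [([13, 10, 39, 38, 1130], [222.1, 62.5])]
scene [139.8 158.6] [([0, 0, 32, 14, 334], [137.4, 146.9]), ([11, 11, 12, 12, 98], [139.7, 158.3])]
side [355.6 266.4] [([4, 7, 23, 21, 303], [355.7, 266.5])]
```

Call:
{"api": "send_rows", "payload": {
  "commands": [
    {"tx": -51, "ty": -178, "tz": 0, "roll": 0, "grip": 0},
    {"tx": -51, "ty": -178, "tz": 0, "roll": 0, "grip": 0},
    {"tx": -51, "ty": -178, "tz": 0, "roll": 0, "grip": 0},
    {"tx": -51, "ty": -178, "tz": 0, "roll": 0, "grip": 0},
    {"tx": -51, "ty": -178, "tz": 0, "roll": 0, "grip": 0},
    {"tx": -51, "ty": -178, "tz": 45, "roll": 0, "grip": 0},
    {"tx": -51, "ty": -178, "tz": 85, "roll": 0, "grip": 0},
    {"tx": -51, "ty": -178, "tz": 89, "roll": 0, "grip": 0},
    {"tx": -51, "ty": -178, "tz": 89, "roll": 0, "grip": 0}
  ]
}}

```text
clock: 21.0
tool_pos: [501.8, 389.1, 211.2]
orientation: [3.128, -0.276, -0.002]
wrist_force: [-0.0, 0.6, 1.0]
grip_width: 0.008
```

Call:
{"api": "send_rows", "payload": {
  "commands": [
    {"tx": 0, "ty": 30, "tz": 0, "roll": 0, "grip": 0},
    {"tx": 0, "ty": 37, "tz": 0, "roll": 0, "grip": 0},
    {"tx": 0, "ty": 41, "tz": -1, "roll": 0, "grip": 0},
    {"tx": 0, "ty": 45, "tz": -2, "roll": 0, "grip": 0},
    {"tx": 0, "ty": 48, "tz": -3, "roll": 0, "grip": 0},
    {"tx": 0, "ty": 48, "tz": -3, "roll": 0, "grip": 0},
    {"tx": 0, "ty": 48, "tz": -3, "roll": 0, "grip": 0}
  ]
}}

```text
clock: 21.7
tool_pos: [495.0, 344.8, 216.9]
orientation: [-3.124, 0.275, -0.006]
wrist_force: [1.7, 5.7, 4.9]
grip_width: 0.005
```

Call:
{"api": "send_rows", "payload": {
  "commands": [
    {"tx": 0, "ty": -25, "tz": 0, "roll": 0, "grip": 0},
    {"tx": 0, "ty": -30, "tz": -40, "roll": 0, "grip": 0},
    {"tx": 0, "ty": 20, "tz": -85, "roll": 0, "grip": 0},
    {"tx": 10, "ty": 70, "tz": -85, "roll": 0, "grip": 0},
    {"tx": 30, "ty": 115, "tz": -85, "roll": 0, "grip": 0},
    {"tx": 50, "ty": 125, "tz": -85, "roll": 0, "grip": 0},
    {"tx": 50, "ty": 125, "tz": -85, "roll": 0, "grip": 0},
    {"tx": 50, "ty": 125, "tz": -85, "roll": 0, "grip": 0},
    {"tx": 50, "ty": 125, "tz": -85, "roll": 0, "grip": 0}
  ]
}}

```text
clock: 22.6
tool_pos: [520.6, 211.6, 299.7]
orientation: [-3.129, 0.274, -0.0]
wrist_force: [-0.3, -0.2, 0.5]
grip_width: 0.003
```

```bash
python3 - <<'E'
from kn import *
o=ctrl.get_obs();print(o['tool_pos'],o['wrist_force'])
lever('k3',True)
off=run(O,yaw)[3]
for k,(n,f) in enumerate((('wrist',1),('scene',0),('side',0))):
    s=load('k3_'+n);i=cv2.imread(f'pics/k3_{n}.png');g=cv2.cvtColor(i,cv2.COLOR_BGR2GRAY);hsv=cv2.cvtColor(i,cv2.COLOR_BGR2HSV)
    p=proj(s,Kp(25),f)[0]; x,y=p.astype(int);h=30 if n=='wrist' else 16
    m=(g[max(0,y-h):y+h,x-h:x+h]<60).astype(np.uint8); nn,l,st,c=cv2.connectedComponentsWithStats(m)
    kc=[(c[j]+[x-h,max(0,y-h)]) for j in range(1,nn) if st[j,4]>60]; kc=min(kc,key=lambda q:np.hypot(*(q-p-off[k])))
    m=cv2.inRange(hsv,(0,170,90),(4,255,255))|cv2.inRange(hsv,(174,170,90),(180,255,255)); nn,l,st,c=cv2.connectedComponentsWithStats(m)
    P=lambda ph:proj(s,W(O,yaw,-36.5,77.3*np.sin(np.radians(ph)),100+77.3*np.cos(np.radians(ph))),f)[0]
    rc=min([c[j] for j in range(1,nn) if st[j,4]>5],key=lambda q:np.hypot(*(q-P(24.3)-off[k])))
    fk=least_squares(lambda q:proj(s,Kp(q[0]),f)[0]+off[k]-kc,[25]);fr=least_squares(lambda q:P(q[0])+off[k]-rc,[25])
    print(n,'knob',kc.round(1),fk.x.round(1),fk.fun.round(1),'red',rc.round(1),fr.x.round(1),fr.fun.round(1))
    m=cv2.inRange(hsv,(5,150,60),(16,255,255));nn,l,st,c=cv2.connectedComponentsWithStats(m)
    # tube cap expected, slope th
    th=np.radians(50-25);Pc=W(O,yaw,45,51*np.cos(th)-40*np.sin(th),100+51*np.sin(th)+40*np.cos(th));pc=proj(s,Pc,f)[0]
    print('   cap pred',pc.round(1),[ (c[j].round(1).tolist(),int(st[j,4])) for j in range(1,nn) if st[j,4]>60 and np.hypot(*(c[j]-pc))<30])
E
```

```text
[520.55109332 211.64688736 299.73714406] [-0.27383314 -0.20492331  0.48316635]
wrist (np.float64(24.25), np.float32(124.71077), array([227. ,  80.9]))
scene (np.float64(25.25), np.float32(115.169304), array([140.9, 158.5]))
side (np.float64(25.0), np.float32(60.662945), array([356.9, 262. ]))
wrist knob [226.1  80.6] [24.4] [0.9 0.1] red [253.1  99.6] [24.4] [0. 0.]
   cap pred [347.2 105.7] [([348.6, 101.4], 1163)]
scene knob [140.6 157.7] [24.8] [0.4 0.8] red [150.9 168.7] [25.4] [0.2 0.5]
   cap pred [179.6 165.9] [([178.6, 163.0], 62)]
side knob [356.2 262.9] [26.] [0.5 0.1] red [345.8 271. ] [23.1] [0.7 0.1]
   cap pred [296.9 273.5] [([296.9, 272.4], 224)]
```

```bash
python3 -c "
from plant import finish_job
print(finish_job())"
```

```text
the job is handed in; nothing more can be done
None
```

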